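# Seat and lock the hex plug in an engine mount

### The job

Take the long hexagonal steel plug from the parts tray, work it gently into the hexagonal pocket of the engine mount's core until it drops fully home, then turn it clockwise (seen from above) until the core reaches its stop. The core floats in its rubber, so the pocket is a few millimetres off the mount's centre: feel for it without forcing, and leave the plug standing in the pocket and everything else on the bench where it is.

Things in the scene. Friction and masses are not known exactly. Their poses are not given: they have to be found in the camera images.
- mount: Engine mount fixed to the bench: cast aluminium ring 120 mm across, rim 44 mm above the bench, on a 150 x 130 mm base plate, with a 34 mm wide torque arm along its +x to a 52 mm round eye 138 mm from the ring's centre. Origin: on the bench under the ring's centre; z up. In the ring, in black rubber, floats a steel core, six-sided, 60 mm across flats.
- mouth (a point): Ring's centre, 50 mm above the bench, level with the core's flat top. The core's hexagonal pocket (32.5 mm across flats, 18 mm deep, floor 32 mm above the bench) opens here, but off this point by an unmeasured amount: 2.8 to 6.8 mm, in a direction that is not known. The core sinks under a push: firm to about 4 N, then 1 mm per newton, stop at 8 mm; springs back.
- core (a joint): Angle of the core, rad, growing clockwise from above: 0 unlocked, hard stop at 0.8 = locked; starts at 0 to 0.2. Friction 0.2 N m; stays where left. At 0 two of the pocket's six flats face along the mount's +x and -x; the hexagon turns with this angle. Pushed sideways by over 10 N the core shifts, 6 mm from centre at most, and stays.
- lug (a point): Small raised lug on top of the ring's rim. A 12 mm steel pointer on the core's top points along the mount's -x at core angle 0, and at this lug when locked.
- plug_center (a point): Centre (half-way up) of the plug: plain steel hexagonal bar 30 mm across flats, 64 mm tall, about 280 g, 16 mm bore, standing upright in the tray (foot 32 mm below this point). z along its axis, up; x through the middle of a flat. The lower 18 mm go into the pocket, so grip it across two flats in its upper half.
- tray: Shallow dark steel parts tray fixed to the bench, 130 x 270 mm, 16 mm high, walls and floor 3 mm thick. Origin: under its centre. The plug, sleeve and short nut stand in it in any order, 80 mm apart along its y.
- sleeve: Bystander in the tray: plain round steel sleeve, 30 mm in diameter, 64 mm tall, standing. Origin: centre of its underside.
- short_nut: Bystander in the tray: hexagonal nut 30 mm across flats, only 24 mm tall. Origin: centre of its underside.
- wrench: Bystander: steel wrench lying flat, 180 mm long along its x.
- screwdriver: Bystander: screwdriver lying flat, 200 mm long along its x.
- pulley: Bystander: dark steel belt pulley lying flat, 110 mm across, 34 mm high.
- spray_can: Bystander: red spray can, 66 mm across, 190 mm tall, standing.
- bolt: Bystander: steel bolt lying flat, 63 mm long along its x.
Mind the look-alikes: they are no part of the job. What is shaped like the part that bears plug_center but green or purple is not meant.

How it is judged:
By the outcome, as a careful person would: the job done as asked, in the order asked, and still so for the second after the job is handed in, with the robot touching nothing.
It also fails if it takes over 64 s, if anything falls off the work surface, if the arm or the gripper's body presses on something with over 40 N, if the wrist force passes 120 N, or if a joint passes its speed limit or range.

### The arm

A 6-joint arm with a two-finger parallel gripper is mounted at the origin on the work surface. World frame = base frame: x ahead of the robot, y to its left, z up, the work surface at z = 0. Lengths are in m, angles in rad, forces in N, time in s.
With the tool pointing down it reaches from about 0.3 to 0.775 m from the base axis. Payload 14.6 kg.
Tool frame: the origin (TCP) lies midway between the tips of the shut fingers; the grasp point (between the pads) lies 19 mm behind it (grasp_offset is the distance from the TCP to the grasp point, in m); z points along the fingers, y is the line along which they close (so a half turn about z gives the same grasp; the last joint's range is limited). The gripper opens to 94 mm and grips with 3 to 60 N. Pads are 16 mm wide; open, the fingers measure 119 mm over their backs; the gripper's body (75 mm by 177 mm) begins 78 mm behind the grasp point.
Start: joints at [-1.273, 0.3, 1.521, -0, 1.321, -0.067], TCP at [0.196, -0.514, 0.205] pointing down, gripper open.
Joint ranges: [-3.03, 3.03], [-0.79, 2.21], [0.23, 2.52], [-1.04, 4.18], [0, 3.07], [-2.55, 2.55]. Speed limits (rad/s): [2.22, 2.22, 2.57, 3.14, 3.14, 3.14].

### API

Orientations are given as [roll, pitch, yaw] about the fixed x, y, z axes, in that order (R = Rz(yaw) Ry(pitch) Rx(roll)).
In Python, from station import * gives the robot as it stands. The module is installed in compiled form; this text tells all that it offers.
- The arm moves only by the tool send_rows, never from a script. Its argument "rows" is a list of rows, each an object of numbers: "dx", "dy", "dz": the shift along the tool's x, y, z in mm; "roll": the turn about the tool's z in degrees; "jaw": the closure, from -1 (fully open) to 1 (shut). In form: [{"dx": .., "dy": .., "dz": .., "roll": .., "jaw": ..}, ...]. A call has 1 to 12 rows; each row shifts and turns the commanded pose from where the row before left it, along the tool's axes as they then stand; what a row does not reach is not made up. A row lasts 1/12 s, in which the tool goes at most 41.7 mm and 7.16 degrees, less where a joint would pass 70% of its speed; a pose out of reach is approached as far as the arm can. A call is refused whole if a number of a shift passes 41.7 or a number of a turn 7.16, either way. A call with a gripper value outside its range is refused whole. The fingers move at their own pace and stop on an object; "force" is the grip in N (left out, the last holds). Time passes only in rows, so rows that do not move let the fingers close. It gives the time, the measured TCP pose, the force, the opening and the grip force at its end, in the units of the state.
- get_obs(): the state, without advancing time (a new reading comes with each control period).
- camera(name): name is "side" or "top"; returns a dict with "frame" (384x512x3 uint8, red, green, blue), "z_map" (384x512 float32, m along the optical axis (not along the pixel's ray), 0 where there is no reading), "camera_matrix" (3x3 intrinsics, pixels), "D" ([k1, k2, p1, p2, k3] as OpenCV has them; the pictures are not rectified), "rvec" (rotation vector, rad) and "tvec" (3), from world to camera coordinates, as OpenCV has them. Camera axes: x right, y down, z forward; pixel columns grow to the right and rows downward; lengths in m; the calibration is good to about 2 mm. A picture is of the moment at which its call begins.
- hand_in(): hands the job in; it is judged then, once.
The state is a dict: "time_s": time; "qpos": joint angles; "joint_vel": joint speeds; "tau": joint torques, N m; "ee_pos": TCP position; "eef_rot": TCP orientation; "force": force on the tool from outside, world axes, zero at the start; "moment": the same for the moment, N m; "grip_width": finger opening in m; "grip_force": force on a finger pad.
Only numpy, scipy, OpenCV 4.12 (cv2) and the standard library are available. Lean on these libraries where they do the work, as an engineer would, in place of code of your own. Each camera call takes 0.05 s, during which the arm holds its last target. There are 200 camera calls.

## Working session

There is one attempt and no reset: what is moved stays moved. The work goes in short steps, Python scripts to look and compute and a tool call to move; the robot and the scene stay as the last step left them, time stands still between calls to the robot, and variables do not carry over. Pictures are saved under pics/ and viewed, at most 10 in all, crops included, and the job is handed in when it is done.

Besides the shell and the picture viewer there is one more tool, called after "Emit:" in YAML: its name, and indented under it one key for each argument. send_rows: Moves the arm, as the interface text tells. Its arguments: {"type":"object","properties":{"rows":{"type":"array"},"force":{"type":"number"}},"required":["rows"]}

```bash
mkdir -p pics; cat > h.py <<'E'
from station import *
import numpy as np, cv2, pickle
def snap(n):
    c=camera(n); pickle.dump(c,open(f'{n}.pkl','wb')); return c
def load(n): return pickle.load(open(f'{n}.pkl','rb'))
def ray(c,px,z):
    K,D=c['camera_matrix'],np.array(c['D']); R=cv2.Rodrigues(np.array(c['rvec'],float))[0]; t=np.array(c['tvec'],float).ravel()
    u=cv2.undistortPoints(np.array(px,float).reshape(-1,1,2),K,D).reshape(-1,2)
    d=np.c_[u,np.ones(len(u))]@R; o=-R.T@t
    return o+d*((z-o[2])/d[:,2])[:,None]
def proj(c,P): return cv2.projectPoints(np.array(P,float).reshape(-1,1,3),np.array(c['rvec'],float),np.array(c['tvec'],float),c['camera_matrix'],np.array(c['D']))[0].reshape(-1,2)
E
python3 - <<'E'
from h import *
for n in('top','side'):
    c=snap(n); cv2.imwrite(f'pics/{n}1.png',c['frame'][...,::-1]); 
    R=cv2.Rodrigues(np.array(c['rvec'],float))[0]; print(n,-R.T@np.array(c['tvec']).ravel(),R[2],c['camera_matrix'][0,0])
print(get_obs())
E
```

```text
top [ 0.46511208 -0.0630032   1.01739066] [ 0.10831236  0.00794144 -0.99408519] 399.9240734168608
side [0.29617423 0.73887123 0.73005506] [ 0.23330691 -0.75024336 -0.61862976] 386.5083547027066
{'time_s': 0.1, 'qpos': array([-1.27261061e+00,  3.00443278e-01,  1.52152371e+00, -9.39981942e-06,
        1.32068330e+00, -6.66009180e-02]), 'joint_vel': array([-0.00189699,  0.0002423 , -0.0033622 ,  0.00158546, -0.00056139,
       -0.00024561]), 'tau': array([-1.56910619e-04, -5.32649410e+01, -3.53287518e+01,  7.08927051e-02,
        2.35360838e-02, -5.02809553e-05]), 'ee_pos': array([ 0.196138  , -0.51358765,  0.20492586]), 'eef_rot': array([-3.14053676e+00, -6.13023417e-05,  3.64788933e-01]), 'force': array([0.11258875, 0.17135858, 0.52481711]), 'moment': array([ 0.01424919, -0.01023476,  0.01635561]), 'grip_force': 0.0, 'grip_width': 0.09448371647419057}
```

View pics/top1.png

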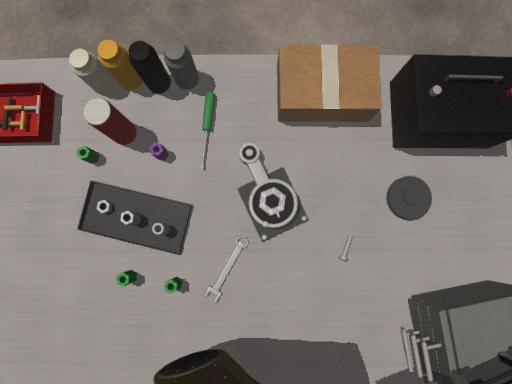

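View pics/side1.png

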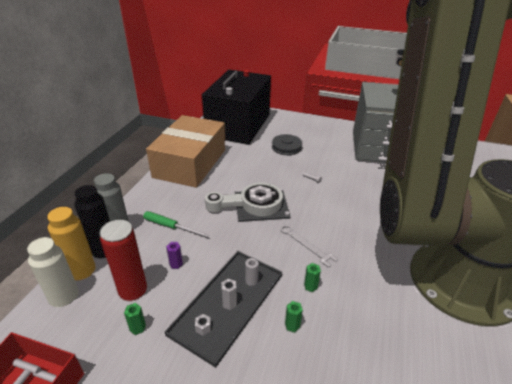

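Top: mount ring near (273,203), eye at (249,152). The tray holds three grey parts at (103,207), (128,217) and (159,229). In the side view these are (203,323) short, (229,293) and (252,270) tall. Things that could be taken for the plug:
- short nut, top (103,207)
- sleeve, probably top (159,229)
- green hex parts, top (88,155), (126,278), (173,286)
- purple hex part, top (158,150)

My choice is the tall grey part at top (128,217); next is a close crop to check it.

```bash
python3 - <<'E'
from h import *
t=load('top')['frame'][...,::-1]; s=load('side')['frame'][...,::-1]
a=cv2.resize(t[190:245,75:195],(600,275),interpolation=cv2.INTER_CUBIC)
b=cv2.resize(s[250:340,180:280],(333,300),interpolation=cv2.INTER_CUBIC)
o=np.zeros((580,800,3),np.uint8); o[:275,:600]=a; o[280:580,:333]=b
m=cv2.resize(t[140:245,230:315],(243,300),interpolation=cv2.INTER_CUBIC); o[280:580,340:583]=m
cv2.imwrite('pics/crop1.png',o)
E
```

```text
(no output)
```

View pics/crop1.png

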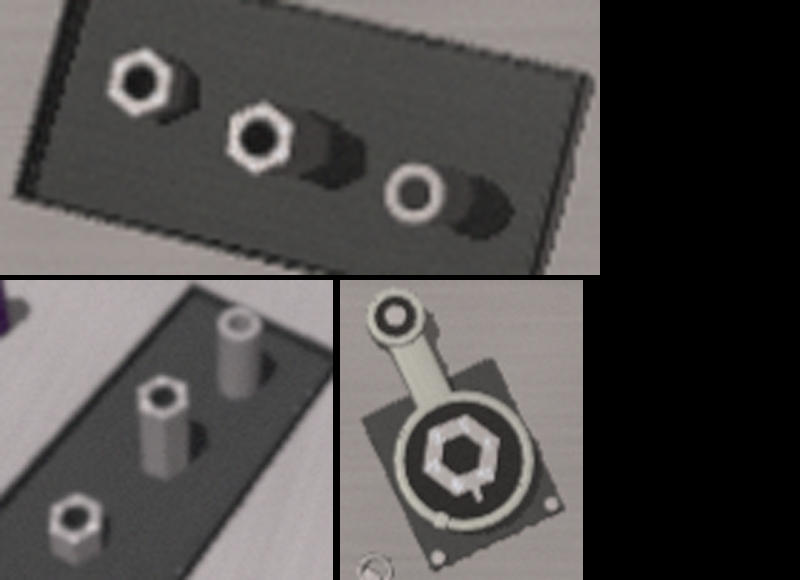

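Crop: the plug is the tall hexagon in the middle of the tray, top view (128,217). The sleeve is round at (159,229) and the nut is low at (103,207). The core pointer heads down-right of the core, and the lug is lower-left on the rim. Next I measure poses.

```bash
cat > meas.py <<'E'
from h import *
def hexfit(c,px,z,r,thr,dark=False):
    # subpixel upsampled contour about px, returns centre, flat-normal angle (mod 60), width
    g=cv2.cvtColor(c['frame'],cv2.COLOR_RGB2GRAY); S=8;x0,y0=int(px[0])-r,int(px[1])-r
    p=cv2.resize(g[y0:y0+2*r+1,x0:x0+2*r+1],None,fx=S,fy=S,interpolation=cv2.INTER_CUBIC)
    m=((p<thr) if dark else (p>thr)).astype(np.uint8)
    cs=cv2.findContours(m,cv2.RETR_LIST if dark else cv2.RETR_EXTERNAL,cv2.CHAIN_APPROX_NONE)[0]
    ctr=np.array([(px[0]-x0+.5)*S,(px[1]-y0+.5)*S])
    cs=[k for k in cs if cv2.pointPolygonTest(k,(float(ctr[0]),float(ctr[1])),False)>=0] or cs
    k=max(cs,key=cv2.contourArea) if not dark else min(cs,key=lambda q:-cv2.contourArea(q))
    q=k[:,0]/S+[x0+.5/S-.5,y0+.5/S-.5]
    W=ray(c,q,z)[:,:2]
    M=cv2.moments((W*1e4).astype(np.float32).reshape(-1,1,2)); ce=np.array([M['m10'],M['m01']])/M['m00']/1e4
    d=W-ce; th=np.arange(0,60,.5); w=[]
    for a in np.radians(th):
        w.append(sum(np.max(d@[np.cos(a+j*np.pi/3),np.sin(a+j*np.pi/3)]) for j in range(6))/3)
    i=int(np.argmin(w)); a=np.arctan2(d[:,1],d[:,0]); r_=np.hypot(d[:,0],d[:,1])
    seg=np.r_[True,np.hypot(*np.diff(W,axis=0).T)>0]; ph=np.angle(np.sum(r_*np.exp(6j*a)))
    return ce,th[i],w[i],(np.degrees(ph)/6+30)%60
E
python3 - <<'E'
from meas import *
c=load('top'); zm=c['z_map']
for n,px,z,r,thr,dk in [('plug',(128,217),.067,11,110,0),('plug',(128,217),.067,11,140,0),('core',(273,202),.05,16,125,0),('core',(273,202),.05,16,145,0),('pocket',(273,202),.05,8,100,1)]:
    print(n,hexfit(c,px,z,r,thr,dk))
# ring, eye
g=cv2.cvtColor(c['frame'],cv2.COLOR_RGB2GRAY)
hs=cv2.HoughCircles(g,cv2.HOUGH_GRADIENT_ALT,1,30,param1=150,param2=.6,minRadius=5,maxRadius=35)
print(hs)
k=c['camera_matrix'];print(zm[217,128],zm[203,249+24],zm[152,249-8])
E
```

```text
plug (array([0.50615052, 0.24673457]), np.float64(23.0), np.float64(0.03183862004259264), np.float64(23.28208090290057))
plug (array([0.50613403, 0.24674943]), np.float64(23.5), np.float64(0.030363742901153516), np.float64(22.94338048842196))
core (array([ 0.54583509, -0.10314039]), np.float64(22.5), np.float64(0.06449379143356426), np.float64(52.082375660769756))
core (array([ 0.5459043 , -0.10307794]), np.float64(22.5), np.float64(0.06324128077189238), np.float64(54.35794090033967))
pocket (array([ 0.54647936, -0.10288993]), np.float64(24.0), np.float64(0.0321511320936643), np.float64(22.898281435310807))
[[[272.        203.         24.955135 ]
  [408.        197.         22.01272  ]
  [108.         49.         12.906868 ]
  [272.        203.         11.6417265]
  [ 95.        110.         14.290488 ]
  [249.        152.          9.159279 ]
  [186.         77.         13.14903  ]
  [ 18.        116.         12.123742 ]]]
0.985198 0.98018175 0.98962367
```

```bash
python3 - <<'E'
from meas import *
s=load('side');t=load('top')
P=np.array([.5062,.2467,.067]);C=np.array([.5465,-.1029,.05])
print('side px pred',proj(s,[P,C]))
for n,z,Q,r,dk,th in [('plug',.067,P,12,0,(120,)),('pocket',.05,C,7,1,(80,95,110)),('plug bore',.067,P,5,1,(70,90))]:
  for h in th:
    try: print(n,h,hexfit(s,proj(s,[Q])[0],z,r,h,dk)[:3])
    except Exception as e: print(n,h,e)
print('top bore',[hexfit(t,(128,217),.067,5,h,1)[0] for h in (70,90)])
print('can',ray(t,[(98,112)],.19),'nut,sleeve',ray(t,[(103,207)],.027),ray(t,[(159,229)],.067))
print('ring',ray(t,[(272.5,203)],.044),'eye',ray(t,[(249.5,152)],.035),'depth eye z')
E
```

```text
side px pred [[229.23089581 283.55952462]
 [260.83246008 191.69476838]]
plug 120 (array([0.50678572, 0.25062494]), np.float64(26.0), np.float64(0.03279235247835981))
pocket 80 (array([ 0.54666421, -0.09400844]), np.float64(20.5), np.float64(0.0214785751464041))
pocket 95 (array([ 0.54696996, -0.0946293 ]), np.float64(18.5), np.float64(0.02448315189614537))
pocket 110 (array([ 0.54727461, -0.09575048]), np.float64(17.5), np.float64(0.02757686374988461))
plug bore 70 (array([0.50686749, 0.24985584]), np.float64(49.0), np.float64(0.013157360808095766))
plug bore 90 (array([0.50680314, 0.24980072]), np.float64(41.5), np.float64(0.015142698000274494))
top bore [array([0.50592195, 0.24718698]), array([0.50596217, 0.24711738])]
can [[0.72797869 0.2778207  0.19      ]] nut,sleeve [[0.53308498 0.32058873 0.027     ]] [[0.47787363 0.16694708 0.067     ]]
ring [[ 0.54146108 -0.10449406  0.044     ]] eye [[ 0.67005948 -0.04826516  0.035     ]] depth eye z
```

Emit:
send_rows:
  rows:
    - {"roll": -6.5}
    - {"roll": -6.5}
    - {"roll": -6.5}
    - {"roll": -6.5}
    - {"roll": -6.4}
    - {"dx": 30, "dy": -8}
    - {"dx": 30, "dy": -8}
    - {"dx": 30, "dy": -8}
    - {"dx": 30, "dy": -8}
    - {"dx": 30, "dy": -8}
    - {"dx": 30, "dy": -8}
    - {"dx": 30, "dy": -8}

```text
invalid input at $.rows[0]: expected keys dx, dy, dz, roll, jaw
```

Emit:
send_rows:
  rows:
    - {"dx": 30, "dy": -8}
    - {"dx": 30, "dy": -8}
    - {"dx": 30, "dy": -8}
    - {"dx": 30, "dy": -8}
    - {"dx": 30, "dy": -8}
    - {"dx": 30, "dy": -8}
    - {"dx": 30, "dy": -8}
    - {"dx": 30, "dy": -8}
    - {"dx": 30, "dy": -8}
    - {"dx": 30, "dy": -8}
    - {"dx": 30, "dy": -8}
    - {"dx": 30, "dy": -8}

```text
invalid input at $.rows[0]: expected keys dx, dy, dz, roll, jaw
```

```bash
cat > go.py <<'E'
from h import *
import sys
from scipy.spatial.transform import Rotation as Ro
def go(tx,ty,tz,yaw):
    o=get_obs(); R=Ro.from_euler('xyz',o['eef_rot']); y=np.degrees(o['eef_rot'][2])
    Rt=Ro.from_euler('xyz',[np.pi,0,np.radians(yaw)])
    print('t',round(o['time_s'],2),'pos',(o['ee_pos']*1e3).round(1),'yaw',round(y,2),'roll,pitch',np.degrees(o['eef_rot'][:2]).round(2),'w',round(o['grip_width']*1e3,1),'gf',round(o['grip_force'],1),'F',o['force'].round(1),'M',o['moment'].round(2),'q6',round(o['qpos'][5],2))
    d=np.array([tx,ty,tz])-o['ee_pos']
    print('roll first',round(y-yaw,2),'then tool shift mm',(Rt.inv().apply(d)*1e3).round(1),'now-axes',(R.inv().apply(d)*1e3).round(1))
if __name__=='__main__': go(*map(float,sys.argv[1:]))
E
python3 go.py .5062 .247 .110 53.3
```

```text
t 0.1 pos [ 196.1 -513.6  204.9] yaw 20.9 roll,pitch [-179.94   -0.  ] w 94.5 gf 0.0 F [0.1 0.2 0.5] M [ 0.01 -0.01  0.02] q6 -0.07
roll first -32.4 then tool shift mm [ 795.1 -205.9   94.9] now-axes [ 561.  -599.8   95.6]
```

Emit:
send_rows:
  rows:
    - {"dx": 0, "dy": 0, "dz": 0, "roll": -6.5, "jaw": -1}
    - {"dx": 0, "dy": 0, "dz": 0, "roll": -6.5, "jaw": -1}
    - {"dx": 0, "dy": 0, "dz": 0, "roll": -6.5, "jaw": -1}
    - {"dx": 0, "dy": 0, "dz": 0, "roll": -6.5, "jaw": -1}
    - {"dx": 0, "dy": 0, "dz": 0, "roll": -6.4, "jaw": -1}
    - {"dx": 30, "dy": -8, "dz": 0, "roll": 0, "jaw": -1}
    - {"dx": 30, "dy": -8, "dz": 0, "roll": 0, "jaw": -1}
    - {"dx": 30, "dy": -8, "dz": 0, "roll": 0, "jaw": -1}
    - {"dx": 30, "dy": -8, "dz": 0, "roll": 0, "jaw": -1}
    - {"dx": 30, "dy": -8, "dz": 0, "roll": 0, "jaw": -1}
    - {"dx": 30, "dy": -8, "dz": 0, "roll": 0, "jaw": -1}
    - {"dx": 30, "dy": -8, "dz": 0, "roll": 0, "jaw": -1}

```text
time_s: 1.1
ee_pos: [0.2769, -0.3105, 0.2052]
eef_rot: [-3.141, -0.0, 0.93]
force: [0.1, -0.1, 0.5]
grip_width: 0.0942
grip_force: 0.0
```

Emit:
send_rows:
  rows:
    - {"dx": 30, "dy": -8, "dz": 0, "roll": 0, "jaw": -1}
    - {"dx": 30, "dy": -8, "dz": 0, "roll": 0, "jaw": -1}
    - {"dx": 30, "dy": -8, "dz": 0, "roll": 0, "jaw": -1}
    - {"dx": 30, "dy": -8, "dz": 0, "roll": 0, "jaw": -1}
    - {"dx": 30, "dy": -8, "dz": 0, "roll": 0, "jaw": -1}
    - {"dx": 30, "dy": -8, "dz": 0, "roll": 0, "jaw": -1}
    - {"dx": 30, "dy": -8, "dz": 0, "roll": 0, "jaw": -1}
    - {"dx": 30, "dy": -8, "dz": 0, "roll": 0, "jaw": -1}
    - {"dx": 30, "dy": -8, "dz": 0, "roll": 0, "jaw": -1}
    - {"dx": 30, "dy": -8, "dz": 0, "roll": 0, "jaw": -1}
    - {"dx": 30, "dy": -8, "dz": 0, "roll": 0, "jaw": -1}
    - {"dx": 30, "dy": -8, "dz": 0, "roll": 0, "jaw": -1}

```text
time_s: 2.1
ee_pos: [0.4152, 0.0357, 0.2054]
eef_rot: [-3.142, 0.0, 0.93]
force: [0.5, -0.9, 0.1]
grip_width: 0.0937
grip_force: 0.0
```

```bash
python3 go.py .5062 .247 .110 53.3
```

```text
t 2.1 pos [415.2  35.7 205.4] yaw 53.31 roll,pitch [-180.    0.] w 93.7 gf 0.0 F [ 0.5 -0.9  0.1] M [-0.08 -0.1   0.01] q6 0.64
roll first 0.01 then tool shift mm [223.8 -53.3  95.4] now-axes [223.8 -53.2  95.4]
```

Emit:
send_rows:
  rows:
    - {"dx": 30, "dy": -8, "dz": 8, "roll": 0, "jaw": -1}
    - {"dx": 30, "dy": -8, "dz": 8, "roll": 0, "jaw": -1}
    - {"dx": 30, "dy": -8, "dz": 8, "roll": 0, "jaw": -1}
    - {"dx": 30, "dy": -8, "dz": 8, "roll": 0, "jaw": -1}
    - {"dx": 30, "dy": -8, "dz": 8, "roll": 0, "jaw": -1}
    - {"dx": 25, "dy": -7, "dz": 8, "roll": 0, "jaw": -1}
    - {"dx": 15, "dy": -4, "dz": 8, "roll": 0, "jaw": -1}
    - {"dx": 0, "dy": 0, "dz": 0, "roll": 0, "jaw": -1}
    - {"dx": 0, "dy": 0, "dz": 0, "roll": 0, "jaw": -1}

```text
time_s: 2.85
ee_pos: [0.4872, 0.217, 0.1487]
eef_rot: [-3.141, 0.002, 0.931]
force: [-0.3, -0.5, -0.0]
grip_width: 0.094
grip_force: 0.0
```

```bash
python3 go.py .5062 .247 .034 53.3
```

```text
t 2.85 pos [487.2 217.  148.7] yaw 53.36 roll,pitch [-1.7995e+02  9.0000e-02] w 94.0 gf 0.0 F [-0.3 -0.5 -0. ] M [ 0.01 -0.    0.  ] q6 0.99
roll first 0.06 then tool shift mm [ 35.5  -2.7 114.7] now-axes [ 35.7  -2.5 114.6]
```

Emit:
send_rows:
  rows:
    - {"dx": 20, "dy": -2.5, "dz": 0, "roll": 0, "jaw": -1}
    - {"dx": 15.5, "dy": 0, "dz": 10, "roll": 0, "jaw": -1}
    - {"dx": 0, "dy": 0, "dz": 20, "roll": 0, "jaw": -1}
    - {"dx": 0, "dy": 0, "dz": 20, "roll": 0, "jaw": -1}
    - {"dx": 0, "dy": 0, "dz": 10, "roll": 0, "jaw": -1}
    - {"dx": 0, "dy": 0, "dz": 0, "roll": 0, "jaw": -1}
    - {"dx": 0, "dy": 0, "dz": 0, "roll": 0, "jaw": -1}

```text
time_s: 3.43
ee_pos: [0.507, 0.2462, 0.0902]
eef_rot: [3.141, -0.0, 0.93]
force: [0.3, 0.5, 0.4]
grip_width: 0.0938
grip_force: 0.0
```

```bash
python3 - <<'E'
from go import *
go(.5062,.247,.034,53.3)
s=snap('side');t=snap('top')
a=cv2.resize(s['frame'][200:350,150:330,::-1],(720,600),interpolation=cv2.INTER_CUBIC);cv2.imwrite('pics/g1.png',a)
E
```

```text
t 3.43 pos [507.  246.2  90.2] yaw 53.26 roll,pitch [ 1.7999e+02 -1.0000e-02] w 93.8 gf 0.0 F [0.3 0.5 0.4] M [ 0.02  0.01 -0.02] q6 1.03
roll first -0.04 then tool shift mm [ 0.1 -1.1 56.2] now-axes [ 0.1 -1.1 56.2]
```

View pics/g1.png

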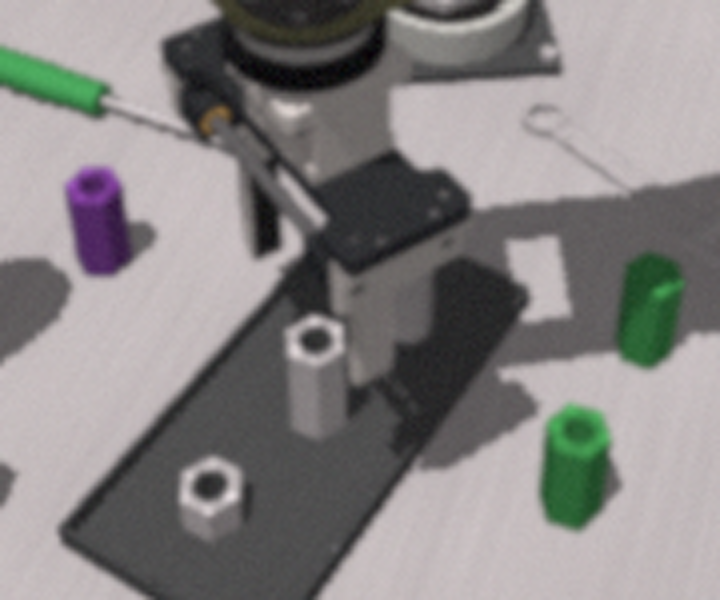

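The crop shows the open fingers, tips at (265,250) and (365,380), straddling the plug top at (316,340). The axis looks right, so I descend and grip gently.

Emit:
send_rows:
  rows:
    - {"dx": 0, "dy": -1, "dz": 15, "roll": 0, "jaw": -1}
    - {"dx": 0, "dy": 0, "dz": 15, "roll": 0, "jaw": -1}
    - {"dx": 0, "dy": 0, "dz": 15, "roll": 0, "jaw": -1}
    - {"dx": 0, "dy": 0, "dz": 11, "roll": 0, "jaw": -1}
    - {"dx": 0, "dy": 0, "dz": 0, "roll": 0, "jaw": 0}
    - {"dx": 0, "dy": 0, "dz": 0, "roll": 0, "jaw": 0.2}
    - {"dx": 0, "dy": 0, "dz": 0, "roll": 0, "jaw": 0.3}
    - {"dx": 0, "dy": 0, "dz": 0, "roll": 0, "jaw": 0.5}
    - {"dx": 0, "dy": 0, "dz": 0, "roll": 0, "jaw": 0.7}
    - {"dx": 0, "dy": 0, "dz": 0, "roll": 0, "jaw": 1}
    - {"dx": 0, "dy": 0, "dz": 0, "roll": 0, "jaw": 1}
    - {"dx": 0, "dy": 0, "dz": 0, "roll": 0, "jaw": 1}
  force: 35

```text
time_s: 4.53
ee_pos: [0.5061, 0.2474, 0.0336]
eef_rot: [3.141, -0.0, 0.93]
force: [-0.2, 0.3, 0.2]
grip_width: 0.0441
grip_force: 0.0
```

```bash
python3 go.py .5062 .247 .034 53.3
```

```text
t 4.53 pos [506.1 247.4  33.6] yaw 53.3 roll,pitch [ 1.7999e+02 -1.0000e-02] w 44.1 gf 0.0 F [-0.2  0.3  0.2] M [-0.   -0.06  0.05] q6 1.03
roll first 0.0 then tool shift mm [-0.3  0.3 -0.4] now-axes [-0.3  0.3 -0.4]
```

Emit:
send_rows:
  rows:
    - {"dx": 0, "dy": 0, "dz": 0, "roll": 0, "jaw": 1}
    - {"dx": 0, "dy": 0, "dz": 0, "roll": 0, "jaw": 1}
    - {"dx": 0, "dy": 0, "dz": 0, "roll": 0, "jaw": 1}
    - {"dx": 0, "dy": 0, "dz": 0, "roll": 0, "jaw": 1}
    - {"dx": 0, "dy": 0, "dz": 0, "roll": 0, "jaw": 1}

```text
time_s: 4.95
ee_pos: [0.5062, 0.2474, 0.0335]
eef_rot: [3.141, -0.0, 0.93]
force: [0.3, 0.3, -0.1]
grip_width: 0.0302
grip_force: 35.0
```

```bash
python3 go.py .5062 .247 .034 53.3
```

```text
t 4.95 pos [506.2 247.4  33.5] yaw 53.3 roll,pitch [ 1.7999e+02 -1.0000e-02] w 30.2 gf 35.0 F [ 0.3  0.3 -0.1] M [-0.11 -0.24 -0.03] q6 1.03
roll first -0.0 then tool shift mm [-0.3  0.3 -0.5] now-axes [-0.3  0.3 -0.5]
```

Emit:
send_rows:
  rows:
    - {"dx": 0, "dy": 0, "dz": -10, "roll": 0, "jaw": 1}
    - {"dx": 0, "dy": 0, "dz": -20, "roll": 0, "jaw": 1}
    - {"dx": 0, "dy": 0, "dz": -25, "roll": 0, "jaw": 1}
    - {"dx": 0, "dy": 0, "dz": -25, "roll": 0, "jaw": 1}
    - {"dx": 0, "dy": 0, "dz": -20, "roll": 0, "jaw": 1}
    - {"dx": 0, "dy": 0, "dz": -10, "roll": 0, "jaw": 1}
    - {"dx": 0, "dy": 0, "dz": 0, "roll": 0, "jaw": 1}

```text
time_s: 5.53
ee_pos: [0.5067, 0.2478, 0.1458]
eef_rot: [3.14, -0.003, 0.93]
force: [0.8, 0.1, -2.7]
grip_width: 0.0299
grip_force: 35.0
```

```bash
python3 go.py .5465 -.1029 .140 53.3
```

```text
t 5.53 pos [506.7 247.8 145.8] yaw 53.3 roll,pitch [ 1.799e+02 -1.700e-01] w 29.9 gf 35.0 F [ 0.8  0.1 -2.7] M [-0.01 -0.01 -0.06] q6 1.03
roll first 0.0 then tool shift mm [-257.4  241.5    5.8] now-axes [-257.4  241.4    5.4]
```

Emit:
send_rows:
  rows:
    - {"dx": -12, "dy": 11, "dz": 0, "roll": 0, "jaw": 1}
    - {"dx": -23, "dy": 22, "dz": 0, "roll": 0, "jaw": 1}
    - {"dx": -25, "dy": 23, "dz": 0, "roll": 0, "jaw": 1}
    - {"dx": -25, "dy": 23, "dz": 0, "roll": 0, "jaw": 1}
    - {"dx": -25, "dy": 23, "dz": 0, "roll": 0, "jaw": 1}
    - {"dx": -25, "dy": 23, "dz": 0, "roll": 0, "jaw": 1}
    - {"dx": -25, "dy": 23, "dz": 0, "roll": 0, "jaw": 1}
    - {"dx": -25, "dy": 23, "dz": 0, "roll": 0, "jaw": 1}
    - {"dx": -25, "dy": 23, "dz": 0, "roll": 0, "jaw": 1}
    - {"dx": -25, "dy": 23, "dz": 0, "roll": 0, "jaw": 1}
    - {"dx": -15, "dy": 15, "dz": 0, "roll": 0, "jaw": 1}
    - {"dx": -8, "dy": 9, "dz": 0, "roll": 0, "jaw": 1}

```text
time_s: 6.53
ee_pos: [0.5444, -0.1057, 0.1419]
eef_rot: [-3.14, 0.001, 0.928]
force: [0.7, 0.4, -2.8]
grip_width: 0.0301
grip_force: 35.0
```

Emit:
send_rows:
  rows:
    - {"dx": 0, "dy": 0, "dz": 8, "roll": 0, "jaw": 1}
    - {"dx": 0, "dy": 0, "dz": 20, "roll": 0, "jaw": 1}
    - {"dx": 0, "dy": 0, "dz": 20, "roll": 0, "jaw": 1}
    - {"dx": 0, "dy": 0, "dz": 0, "roll": 0, "jaw": 1}
    - {"dx": 0, "dy": 0, "dz": 0, "roll": 0, "jaw": 1}
    - {"dx": 0, "dy": 0, "dz": 0, "roll": 0, "jaw": 1}

```text
time_s: 7.03
ee_pos: [0.5454, -0.1027, 0.096]
eef_rot: [3.141, -0.0, 0.931]
force: [0.3, 0.2, -2.8]
grip_width: 0.0298
grip_force: 35.0
```

```bash
python3 - <<'E'
from go import *
go(.5465,-.1029,.085,53.5)
s=snap('side');t=snap('top')
a=cv2.resize(s['frame'][120:240,190:340,::-1],(500,400),interpolation=cv2.INTER_CUBIC)
b=cv2.resize(t['frame'][150:260,220:325,::-1],(290,304),interpolation=cv2.INTER_CUBIC)
o=np.zeros((400,800,3),np.uint8);o[:,:500]=a;o[:304,505:795]=b
cv2.imwrite('pics/m1.png',o)
E
```

```text
t 7.03 pos [ 545.4 -102.7   96. ] yaw 53.35 roll,pitch [ 1.7998e+02 -1.0000e-02] w 29.8 gf 35.0 F [ 0.3  0.2 -2.8] M [-0.02 -0.05  0.02] q6 0.39
roll first -0.15 then tool shift mm [ 0.5  1.  11. ] now-axes [ 0.5  1.  11.1]
```

View pics/m1.png

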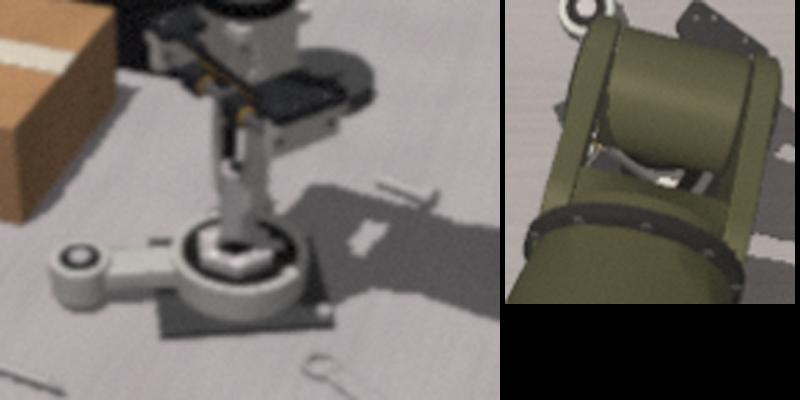

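The side crop shows the plug foot at about (240,237), right over the core's pocket. The top view is hidden by the arm. I'll descend gently, watching the force.

Emit:
send_rows:
  rows:
    - {"dx": 0.5, "dy": 1, "dz": 6, "roll": 0, "jaw": 1}
    - {"dx": 0, "dy": 0, "dz": 6, "roll": 0, "jaw": 1}
    - {"dx": 0, "dy": 0, "dz": 2, "roll": 0, "jaw": 1}
    - {"dx": 0, "dy": 0, "dz": 1, "roll": 0, "jaw": 1}
    - {"dx": 0, "dy": 0, "dz": 1, "roll": 0, "jaw": 1}
    - {"dx": 0, "dy": 0, "dz": 1, "roll": 0, "jaw": 1}
    - {"dx": 0, "dy": 0, "dz": 0, "roll": 0, "jaw": 1}

```text
time_s: 7.72
ee_pos: [0.5463, -0.1036, 0.0783]
eef_rot: [3.141, -0.0, 0.93]
force: [0.5, 0.8, -2.5]
grip_width: 0.0298
grip_force: 35.0
```

```bash
python3 go.py .5465 -.1029 .0625 53.5
```

```text
t 7.72 pos [ 546.3 -103.6   78.3] yaw 53.3 roll,pitch [ 1.7999e+02 -1.0000e-02] w 29.8 gf 35.0 F [ 0.5  0.8 -2.5] M [ 0.09 -0.22 -0.04] q6 0.39
roll first -0.2 then tool shift mm [ 0.7 -0.3 15.8] now-axes [ 0.7 -0.3 15.8]
```

Emit:
send_rows:
  rows:
    - {"dx": 0, "dy": 0, "dz": 1, "roll": 0, "jaw": 1}
    - {"dx": 0, "dy": 0, "dz": 1, "roll": 0, "jaw": 1}
    - {"dx": 0, "dy": 0, "dz": 1, "roll": 0, "jaw": 1}
    - {"dx": 0, "dy": 0, "dz": 1, "roll": 0, "jaw": 1}
    - {"dx": 0, "dy": 0, "dz": 0, "roll": 0, "jaw": 1}

```text
time_s: 8.13
ee_pos: [0.5462, -0.1036, 0.0743]
eef_rot: [-3.142, -0.0, 0.93]
force: [2.0, -0.2, -2.1]
grip_width: 0.0296
grip_force: 35.0
```

```bash
python3 go.py .5465 -.1029 .0625 53.5
```

```text
t 8.13 pos [ 546.2 -103.6   74.3] yaw 53.3 roll,pitch [-180.   -0.] w 29.6 gf 35.0 F [ 2.  -0.2 -2.1] M [ 0.06 -0.38 -0.  ] q6 0.39
roll first -0.2 then tool shift mm [ 0.7 -0.2 11.8] now-axes [ 0.7 -0.2 11.8]
```

Emit:
send_rows:
  rows:
    - {"dx": 0.2, "dy": 0.3, "dz": 0, "roll": 0, "jaw": 1}
    - {"dx": 0, "dy": 0, "dz": 1, "roll": 0, "jaw": 1}
    - {"dx": 0, "dy": 0, "dz": 1, "roll": 0, "jaw": 1}
    - {"dx": 0, "dy": 0, "dz": 1, "roll": 0, "jaw": 1}
    - {"dx": 0, "dy": 0, "dz": 1, "roll": 0, "jaw": 1}
    - {"dx": 0, "dy": 0, "dz": 1, "roll": 0, "jaw": 1}
    - {"dx": 0, "dy": 0, "dz": 1, "roll": 0, "jaw": 1}
    - {"dx": 0, "dy": 0, "dz": 0, "roll": 0, "jaw": 1}

```text
time_s: 8.8
ee_pos: [0.5465, -0.1036, 0.0682]
eef_rot: [-3.141, 0.0, 0.93]
force: [1.0, 0.9, -4.4]
grip_width: 0.0301
grip_force: 35.0
```

```bash
python3 go.py .5465 -.1029 .0625 53.5
```

```text
t 8.8 pos [ 546.5 -103.6   68.2] yaw 53.3 roll,pitch [-179.99    0.  ] w 30.1 gf 35.0 F [ 1.   0.9 -4.4] M [ 0.02 -0.26 -0.02] q6 0.39
roll first -0.2 then tool shift mm [ 0.6 -0.4  5.7] now-axes [ 0.6 -0.4  5.7]
```

Emit:
send_rows:
  rows:
    - {"dx": 0.1, "dy": 0.2, "dz": 1, "roll": 0, "jaw": 1}
    - {"dx": 0, "dy": 0, "dz": 1, "roll": 0, "jaw": 1}
    - {"dx": 0, "dy": 0, "dz": 1, "roll": 0, "jaw": 1}
    - {"dx": 0, "dy": 0, "dz": 1, "roll": 0, "jaw": 1}
    - {"dx": 0, "dy": 0, "dz": 0.5, "roll": 0, "jaw": 1}
    - {"dx": 0, "dy": 0, "dz": 0.5, "roll": 0, "jaw": 1}
    - {"dx": 0, "dy": 0, "dz": 0, "roll": 0, "jaw": 1}

```text
time_s: 9.38
ee_pos: [0.5467, -0.1037, 0.0633]
eef_rot: [-3.141, 0.0, 0.93]
force: [-0.2, 0.3, -2.8]
grip_width: 0.0299
grip_force: 35.0
```

```bash
python3 go.py .5465 -.1029 .0625 53.5
```

```text
t 9.38 pos [ 546.7 -103.7   63.3] yaw 53.3 roll,pitch [-1.7999e+02  1.0000e-02] w 29.9 gf 35.0 F [-0.2  0.3 -2.8] M [-0.04 -0.03  0.  ] q6 0.39
roll first -0.2 then tool shift mm [ 0.5 -0.7  0.8] now-axes [ 0.5 -0.7  0.8]
```

Emit:
send_rows:
  rows:
    - {"dx": 0, "dy": 0, "dz": 0.5, "roll": 0, "jaw": 1}
    - {"dx": 0, "dy": 0, "dz": 0.5, "roll": 0, "jaw": 1}
    - {"dx": 0, "dy": 0, "dz": 0, "roll": 0, "jaw": 1}

```text
time_s: 9.63
ee_pos: [0.5468, -0.1037, 0.0625]
eef_rot: [3.142, 0.0, 0.93]
force: [0.2, -0.1, -2.3]
grip_width: 0.0295
grip_force: 35.0
```

Emit:
send_rows:
  rows:
    - {"dx": 0, "dy": 0, "dz": 0.5, "roll": 0, "jaw": 1}
    - {"dx": 0, "dy": 0, "dz": 0, "roll": 0, "jaw": 1}

```text
time_s: 9.8
ee_pos: [0.5468, -0.1037, 0.0622]
eef_rot: [3.141, -0.0, 0.93]
force: [-1.1, -0.3, 1.5]
grip_width: 0.0299
grip_force: 35.0
```

Bottomed softly on the pocket floor (contact about 4 N). Now I turn it clockwise (+roll), slowly.

Emit:
send_rows:
  rows:
    - {"dx": 0, "dy": 0, "dz": 0, "roll": 2, "jaw": 1}
    - {"dx": 0, "dy": 0, "dz": 0, "roll": 2, "jaw": 1}
    - {"dx": 0, "dy": 0, "dz": 0, "roll": 2, "jaw": 1}
    - {"dx": 0, "dy": 0, "dz": 0, "roll": 2, "jaw": 1}
    - {"dx": 0, "dy": 0, "dz": 0, "roll": 2, "jaw": 1}
    - {"dx": 0, "dy": 0, "dz": 0, "roll": 2, "jaw": 1}
    - {"dx": 0, "dy": 0, "dz": 0, "roll": 2, "jaw": 1}
    - {"dx": 0, "dy": 0, "dz": 0, "roll": 2, "jaw": 1}
  force: 50

```text
time_s: 10.47
ee_pos: [0.5472, -0.1033, 0.0624]
eef_rot: [3.141, -0.001, 0.65]
force: [0.6, 3.7, 2.4]
grip_width: 0.0298
grip_force: 50.0
```

```bash
python3 go.py .5468 -.1037 .0622 7.5
```

```text
t 10.47 pos [ 547.2 -103.3   62.4] yaw 37.22 roll,pitch [ 1.7998e+02 -7.0000e-02] w 29.8 gf 50.0 F [0.6 3.7 2.4] M [ 0.93 -0.08  0.27] q6 0.67
roll first 29.72 then tool shift mm [-0.5  0.4  0.2] now-axes [-0.6  0.1  0.2]
```

Emit:
send_rows:
  rows:
    - {"dx": 0, "dy": 0, "dz": 0, "roll": 2, "jaw": 1}
    - {"dx": 0, "dy": 0, "dz": 0, "roll": 2, "jaw": 1}
    - {"dx": 0, "dy": 0, "dz": 0, "roll": 2, "jaw": 1}
    - {"dx": 0, "dy": 0, "dz": 0, "roll": 2, "jaw": 1}
    - {"dx": 0, "dy": 0, "dz": 0, "roll": 2, "jaw": 1}
    - {"dx": 0, "dy": 0, "dz": 0, "roll": 2, "jaw": 1}
    - {"dx": 0, "dy": 0, "dz": 0, "roll": 2, "jaw": 1}
    - {"dx": 0, "dy": 0, "dz": 0, "roll": 2, "jaw": 1}

```text
time_s: 11.13
ee_pos: [0.5472, -0.1032, 0.0624]
eef_rot: [-3.141, -0.001, 0.37]
force: [0.2, 3.8, 1.8]
grip_width: 0.0299
grip_force: 50.0
```

```bash
python3 go.py .5468 -.1037 .0622 7.5
```

```text
t 11.13 pos [ 547.2 -103.2   62.4] yaw 21.22 roll,pitch [-1.7999e+02 -7.0000e-02] w 29.9 gf 50.0 F [0.2 3.8 1.8] M [ 1.04 -0.05  0.22] q6 0.95
roll first 13.72 then tool shift mm [-0.5  0.5  0.2] now-axes [-0.6  0.4  0.2]
```

Emit:
send_rows:
  rows:
    - {"dx": 0, "dy": 0, "dz": 0, "roll": 2, "jaw": 1}
    - {"dx": 0, "dy": 0, "dz": 0, "roll": 2, "jaw": 1}
    - {"dx": 0, "dy": 0, "dz": 0, "roll": 2, "jaw": 1}
    - {"dx": 0, "dy": 0, "dz": 0, "roll": 2, "jaw": 1}
    - {"dx": 0, "dy": 0, "dz": 0, "roll": 2, "jaw": 1}

```text
time_s: 11.55
ee_pos: [0.5472, -0.1031, 0.0624]
eef_rot: [-3.141, -0.001, 0.196]
force: [1.2, 4.9, 1.8]
grip_width: 0.0294
grip_force: 50.0
```

```bash
python3 go.py .5468 -.1037 .0622 7.5
```

```text
t 11.55 pos [ 547.2 -103.1   62.4] yaw 11.22 roll,pitch [-1.7997e+02 -7.0000e-02] w 29.4 gf 50.0 F [1.2 4.9 1.8] M [ 1.16 -0.12  0.21] q6 1.12
roll first 3.72 then tool shift mm [-0.5  0.5  0.2] now-axes [-0.5  0.5  0.2]
```

Emit:
send_rows:
  rows:
    - {"dx": 0, "dy": 0, "dz": 0, "roll": 1, "jaw": 1}
    - {"dx": 0, "dy": 0, "dz": 0, "roll": 1, "jaw": 1}
    - {"dx": 0, "dy": 0, "dz": 0, "roll": 0, "jaw": 1}

```text
time_s: 11.8
ee_pos: [0.5471, -0.1032, 0.0622]
eef_rot: [-3.141, -0.001, 0.162]
force: [0.7, 5.3, 1.9]
grip_width: 0.0298
grip_force: 50.0
```

```bash
python3 go.py .5468 -.1037 .0622 7.5
```

```text
t 11.8 pos [ 547.1 -103.2   62.2] yaw 9.27 roll,pitch [-1.7996e+02 -6.0000e-02] w 29.8 gf 50.0 F [0.7 5.3 1.9] M [ 1.4  -0.22  0.17] q6 1.16
roll first 1.77 then tool shift mm [-0.4  0.5  0. ] now-axes [-0.4  0.5  0. ]
```

Emit:
send_rows:
  rows:
    - {"dx": 0, "dy": 0, "dz": 0, "roll": 1, "jaw": 1}
    - {"dx": 0, "dy": 0, "dz": 0, "roll": 1, "jaw": 1}
    - {"dx": 0, "dy": 0, "dz": 0, "roll": 0, "jaw": 1}

```text
time_s: 12.05
ee_pos: [0.5471, -0.1032, 0.0622]
eef_rot: [-3.141, -0.001, 0.127]
force: [0.5, 6.2, 1.3]
grip_width: 0.0298
grip_force: 50.0
```

```bash
python3 go.py .5468 -.1037 .0622 7.5
```

```text
t 12.05 pos [ 547.1 -103.2   62.2] yaw 7.27 roll,pitch [-1.7996e+02 -6.0000e-02] w 29.8 gf 50.0 F [0.5 6.2 1.3] M [ 1.4  -0.25  0.2 ] q6 1.19
roll first -0.23 then tool shift mm [-0.4  0.5  0. ] now-axes [-0.4  0.5  0. ]
```

Emit:
send_rows:
  rows:
    - {"dx": 0, "dy": -0.4, "dz": 0, "roll": 0, "jaw": 1}
    - {"dx": 0, "dy": 0, "dz": 0, "roll": 1, "jaw": 1}
    - {"dx": 0, "dy": 0, "dz": 0, "roll": 1, "jaw": 1}
    - {"dx": 0, "dy": 0, "dz": 0, "roll": 0, "jaw": 1}

```text
time_s: 12.38
ee_pos: [0.5471, -0.1031, 0.0622]
eef_rot: [-3.141, -0.001, 0.091]
force: [1.1, 5.1, 1.6]
grip_width: 0.0292
grip_force: 50.0
```

```bash
python3 go.py .5468 -.1037 .0622 7.5
```

```text
t 12.38 pos [ 547.1 -103.1   62.2] yaw 5.19 roll,pitch [-1.7999e+02 -5.0000e-02] w 29.2 gf 50.0 F [1.1 5.1 1.6] M [ 1.26 -0.45  0.18] q6 1.23
roll first -2.31 then tool shift mm [-0.4  0.6 -0. ] now-axes [-0.3  0.6 -0. ]
```

Emit:
send_rows:
  rows:
    - {"dx": 0, "dy": 0, "dz": 0, "roll": 1, "jaw": 1}
    - {"dx": 0, "dy": 0, "dz": 0, "roll": 1, "jaw": 1}
    - {"dx": 0, "dy": 0, "dz": 0, "roll": 0, "jaw": 1}

```text
time_s: 12.63
ee_pos: [0.5471, -0.1031, 0.0622]
eef_rot: [-3.141, -0.001, 0.055]
force: [1.7, 5.3, 2.0]
grip_width: 0.0294
grip_force: 50.0
```

```bash
python3 go.py .5468 -.1037 .0622 7.5
```

```text
t 12.63 pos [ 547.1 -103.1   62.2] yaw 3.18 roll,pitch [-1.7998e+02 -5.0000e-02] w 29.4 gf 50.0 F [1.7 5.3 2. ] M [ 1.34 -0.47  0.18] q6 1.26
roll first -4.32 then tool shift mm [-0.3  0.6 -0. ] now-axes [-0.3  0.6 -0. ]
```

Emit:
send_rows:
  rows:
    - {"dx": 0, "dy": 0, "dz": 0, "roll": 1, "jaw": 1}
    - {"dx": 0, "dy": 0, "dz": 0, "roll": 1, "jaw": 1}
    - {"dx": 0, "dy": 0, "dz": 0, "roll": 0, "jaw": 1}

```text
time_s: 12.88
ee_pos: [0.5471, -0.1031, 0.0622]
eef_rot: [-3.141, -0.001, 0.021]
force: [2.9, 4.8, 1.9]
grip_width: 0.03
grip_force: 50.0
```

```bash
python3 go.py .5468 -.1037 .0622 7.5
```

```text
t 12.88 pos [ 547.1 -103.1   62.2] yaw 1.19 roll,pitch [-1.7998e+02 -5.0000e-02] w 30.0 gf 50.0 F [2.9 4.8 1.9] M [ 1.3 -0.5  0.2] q6 1.3
roll first -6.31 then tool shift mm [-0.3  0.6 -0. ] now-axes [-0.3  0.6 -0. ]
```

Emit:
send_rows:
  rows:
    - {"dx": 0, "dy": 0, "dz": 0, "roll": 1, "jaw": 1}
    - {"dx": 0, "dy": 0, "dz": 0, "roll": 1, "jaw": 1}
    - {"dx": 0, "dy": 0, "dz": 0, "roll": 0, "jaw": 1}

```text
time_s: 13.13
ee_pos: [0.5471, -0.1031, 0.0622]
eef_rot: [-3.141, -0.001, -0.014]
force: [2.5, 6.1, 2.6]
grip_width: 0.0297
grip_force: 50.0
```

```bash
python3 go.py .5468 -.1037 .0622 7.5
```

```text
t 13.13 pos [ 547.1 -103.1   62.2] yaw -0.82 roll,pitch [-1.7998e+02 -5.0000e-02] w 29.7 gf 50.0 F [2.5 6.1 2.6] M [ 1.35 -0.48  0.2 ] q6 1.33
roll first -8.32 then tool shift mm [-0.3  0.6 -0. ] now-axes [-0.3  0.7 -0. ]
```

Emit:
send_rows:
  rows:
    - {"dx": 0, "dy": 0, "dz": 0, "roll": 1, "jaw": 1}
    - {"dx": 0, "dy": 0, "dz": 0, "roll": 1, "jaw": 1}
    - {"dx": 0, "dy": 0, "dz": 0, "roll": 0, "jaw": 1}

```text
time_s: 13.38
ee_pos: [0.5471, -0.103, 0.0622]
eef_rot: [-3.141, -0.001, -0.049]
force: [1.9, 5.1, 1.8]
grip_width: 0.0298
grip_force: 50.0
```

```bash
python3 - <<'E'
from go import *
go(.5468,-.1037,.0622,7.5)
s=snap('side')
cv2.imwrite('pics/m2.png',cv2.resize(s['frame'][150:230,200:310,::-1],(770,560),interpolation=cv2.INTER_CUBIC))
E
```

```text
t 13.38 pos [ 547.1 -103.    62.2] yaw -2.81 roll,pitch [-1.7997e+02 -5.0000e-02] w 29.8 gf 50.0 F [1.9 5.1 1.8] M [ 1.34 -0.47  0.19] q6 1.37
roll first -10.31 then tool shift mm [-0.3  0.6 -0. ] now-axes [-0.2  0.7 -0. ]
```

View pics/m2.png

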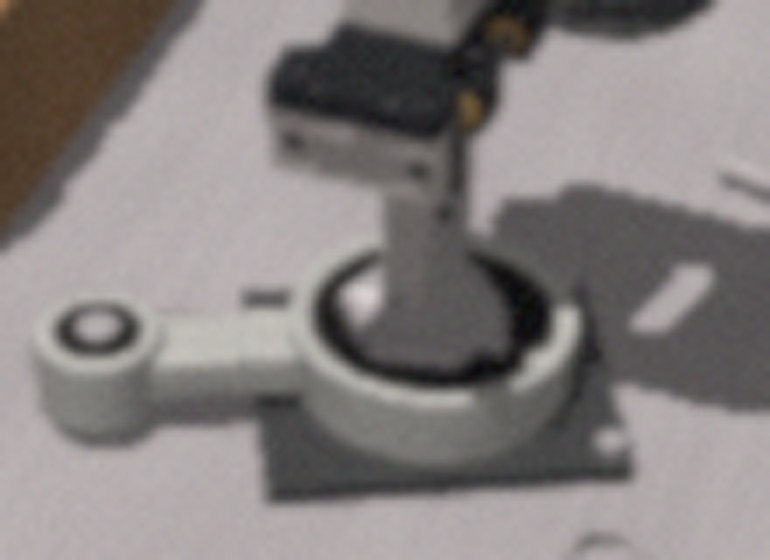

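The crop shows the plug standing in the core. The shaded pointer at about (485,362) is closing on the lug at (528,370), and torque is still at friction level. I keep turning.

Emit:
send_rows:
  rows:
    - {"dx": 0, "dy": 0, "dz": 0, "roll": 1, "jaw": 1}
    - {"dx": 0, "dy": 0, "dz": 0, "roll": 1, "jaw": 1}
    - {"dx": 0, "dy": 0, "dz": 0, "roll": 0, "jaw": 1}

```text
time_s: 13.68
ee_pos: [0.5471, -0.1031, 0.0622]
eef_rot: [-3.141, -0.001, -0.084]
force: [2.9, 5.2, 2.1]
grip_width: 0.0296
grip_force: 50.0
```

```bash
python3 go.py .5468 -.1037 .0622 7.5
```

```text
t 13.68 pos [ 547.1 -103.1   62.2] yaw -4.8 roll,pitch [-1.7998e+02 -5.0000e-02] w 29.6 gf 50.0 F [2.9 5.2 2.1] M [ 1.3  -0.5   0.47] q6 1.4
roll first -12.3 then tool shift mm [-0.4  0.6 -0. ] now-axes [-0.2  0.6 -0. ]
```

Emit:
send_rows:
  rows:
    - {"dx": 0, "dy": 0, "dz": 0, "roll": 1, "jaw": 1}
    - {"dx": 0, "dy": 0, "dz": 0, "roll": 0, "jaw": 1}

```text
time_s: 13.85
ee_pos: [0.5471, -0.1031, 0.0622]
eef_rot: [-3.141, -0.001, -0.101]
force: [2.7, 5.0, 2.5]
grip_width: 0.0297
grip_force: 50.1
```

```bash
python3 go.py .5468 -.1037 .0622 7.5
```

```text
t 13.85 pos [ 547.1 -103.1   62.2] yaw -5.78 roll,pitch [-1.7998e+02 -6.0000e-02] w 29.7 gf 50.1 F [2.7 5.  2.5] M [ 1.36 -0.53  0.56] q6 1.42
roll first -13.28 then tool shift mm [-0.4  0.6 -0. ] now-axes [-0.3  0.7 -0. ]
```

The torque rises from 0.2 to 0.56 N m, so this is the stop. I ease back inside the hexagon's play, release, and lift away.

Emit:
send_rows:
  rows:
    - {"dx": 0, "dy": 0, "dz": 0, "roll": 1, "jaw": 1}
    - {"dx": 0, "dy": 0, "dz": 0, "roll": 0, "jaw": 1}
    - {"dx": 0, "dy": 0, "dz": 0, "roll": -2, "jaw": 1}
    - {"dx": 0, "dy": 0, "dz": 0, "roll": -2, "jaw": 1}
    - {"dx": 0, "dy": 0, "dz": 0, "roll": 0, "jaw": 1}

```text
time_s: 14.27
ee_pos: [0.5471, -0.1031, 0.0622]
eef_rot: [-3.141, -0.001, -0.046]
force: [2.8, 4.8, 3.4]
grip_width: 0.0296
grip_force: 50.0
```

```bash
python3 go.py .5468 -.1037 .0622 7.5
```

```text
t 14.27 pos [ 547.1 -103.1   62.2] yaw -2.65 roll,pitch [-1.7997e+02 -6.0000e-02] w 29.6 gf 50.0 F [2.8 4.8 3.4] M [ 1.31 -0.56 -0.07] q6 1.36
roll first -10.15 then tool shift mm [-0.4  0.6  0. ] now-axes [-0.3  0.6  0. ]
```

Emit:
send_rows:
  rows:
    - {"dx": 0, "dy": 0, "dz": 0, "roll": 0, "jaw": 0.3}
    - {"dx": 0, "dy": 0, "dz": 0, "roll": 0, "jaw": 0.1}
    - {"dx": 0, "dy": 0, "dz": 0, "roll": 0, "jaw": -0.2}
    - {"dx": 0, "dy": 0, "dz": 0, "roll": 0, "jaw": -0.2}
    - {"dx": 0, "dy": 0, "dz": 0, "roll": 0, "jaw": -0.2}
    - {"dx": 0, "dy": 0, "dz": 0, "roll": 0, "jaw": -0.2}
    - {"dx": 0, "dy": 0, "dz": 0, "roll": 0, "jaw": -0.2}

```text
time_s: 14.85
ee_pos: [0.5467, -0.1034, 0.0619]
eef_rot: [3.142, 0.0, -0.047]
force: [-0.4, -0.5, -0.3]
grip_width: 0.0564
grip_force: 0.0
```

Released at 56 mm opening. Now I lift straight up and swing clear.

Emit:
send_rows:
  rows:
    - {"dx": 0, "dy": 0, "dz": -10, "roll": 0, "jaw": -0.2}
    - {"dx": 0, "dy": 0, "dz": -25, "roll": 0, "jaw": -0.2}
    - {"dx": 0, "dy": 0, "dz": -30, "roll": 0, "jaw": -0.2}
    - {"dx": 0, "dy": 0, "dz": -30, "roll": 0, "jaw": -0.2}
    - {"dx": 0, "dy": 0, "dz": -30, "roll": 0, "jaw": -0.2}
    - {"dx": -30, "dy": 20, "dz": -5, "roll": 0, "jaw": -0.2}
    - {"dx": -30, "dy": 20, "dz": 0, "roll": 0, "jaw": -0.2}
    - {"dx": -30, "dy": 25, "dz": 0, "roll": 0, "jaw": -0.2}
    - {"dx": -30, "dy": 25, "dz": 0, "roll": 0, "jaw": -0.2}
    - {"dx": -20, "dy": 30, "dz": 0, "roll": 0, "jaw": -0.2}
    - {"dx": 0, "dy": 30, "dz": 0, "roll": 0, "jaw": -0.2}
    - {"dx": 0, "dy": 30, "dz": 0, "roll": 0, "jaw": -0.2}

```text
time_s: 15.85
ee_pos: [0.3974, -0.278, 0.1935]
eef_rot: [3.14, -0.002, -0.048]
force: [0.9, 0.3, 0.2]
grip_width: 0.0563
grip_force: 0.0
```

```bash
python3 - <<'E'
from go import *
go(.4,-.3,.2,0)
s=snap('side');t=snap('top')
a=cv2.resize(s['frame'][150:230,200:300,::-1],(400,320),interpolation=cv2.INTER_CUBIC)
b=cv2.resize(t['frame'][150:240,230:320,::-1],(390,390),interpolation=cv2.INTER_CUBIC)
o=np.zeros((400,800,3),np.uint8);o[:320,:400]=a;o[:390,405:795]=b
cv2.imwrite('pics/f1.png',o)
E
```

```text
t 15.85 pos [ 397.4 -278.   193.5] yaw -2.73 roll,pitch [ 1.7993e+02 -9.0000e-02] w 56.3 gf 0.0 F [0.9 0.3 0.2] M [ 0.08  0.03 -0.02] q6 0.93
roll first -2.73 then tool shift mm [ 2.6 22.  -6.5] now-axes [ 3.6 21.9 -6.5]
```

View pics/f1.png

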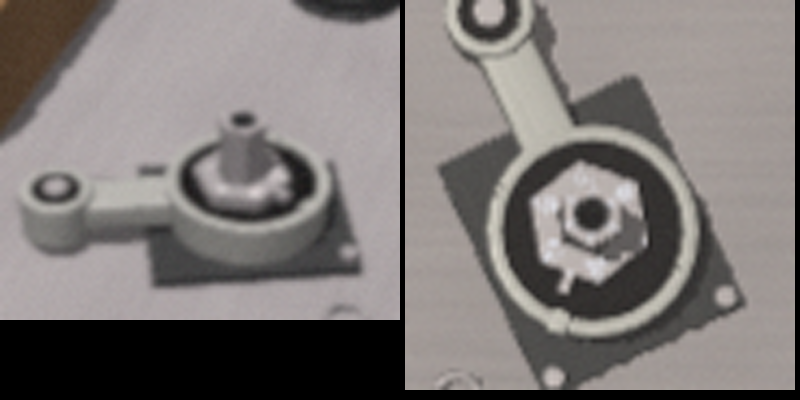

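The plug stands upright in the pocket (top view (593,212)). The core's pointer at (566,285) aims at the lug at (558,320), so it is locked. I check the plug's height, then hand in.

```bash
python3 - <<'E'
from h import *
t=load('top'); R=cv2.Rodrigues(np.array(t['rvec'],float))[0]; tv=np.array(t['tvec'],float).ravel()
u0,v0=int(230+188/4.333),int(150+212/4.333)
K=t['camera_matrix'];zs=[]
for v in range(v0-6,v0+7):
  for u in range(u0-6,u0+7):
    d=t['z_map'][v,u]
    if d>0:
      q=cv2.undistortPoints(np.array([[[u,v]]],float),K,np.array(t['D']))[0,0]
      zs.append((R.T@(np.array([q[0]*d,q[1]*d,d])-tv))[2])
zs=np.sort(zs);print(zs[-30::5].round(4))
if .085<np.median(zs[-30:])<.102: print(hand_in())
E
```

```text
[0.097  0.0972 0.0973 0.0976 0.0979 0.0983]
the job is handed in; nothing more can be done
None
```

The plug is fully home in the core's pocket and turned clockwise to the stop: the turning torque rose sharply there and the pointer lines up with the lug. It stands free with the arm clear, and the job is handed in at about 16 s of the 64 s allowed.

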